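Clamp the ceramic disc in the bench screw press

ROBOT

A 6-joint arm with a two-finger parallel gripper is mounted at the origin on the work surface; the furniture and walls round the work are solid. World frame = base frame: x ahead of the robot, y to its left, z up, the work surface at z = 0. Lengths are in mm, angles in rad, forces in N, time in s.
With the tool pointing down it reaches from about 275 to 825 mm from the base axis. Payload 5.2 kg.
Tool frame: the origin (TCP) lies at the very end of the fingers, on their centre line; the grasp point (between the pads) lies 19 mm behind it; z points along the fingers, y is the line along which they close (so a half turn about z gives the same grasp; the last joint's range is limited). The gripper opens to 93 mm and grips with 3 to 60 N. Pads are 15 mm wide; open, the fingers measure 128 mm over their backs; the gripper's body (75 mm by 188 mm) begins 65 mm behind the grasp point.
Start: joints at [-1.345, 0.259, 1.535, -0, 1.348, -0.203], TCP at [228.699, -500.201, 218.653] pointing down, gripper open.
Joint ranges: [-3.14, 3.14], [-0.91, 2.08], [0.19, 2.58], [-1.22, 4.36], [0.22, 2.71], [-3.12, 3.12]. Speed limits (rad/s): [2.57, 2.57, 3.14, 3.14, 3.14, 3.14].

INTERFACE

Orientations are given as [roll, pitch, yaw] about the fixed x, y, z axes, in that order (R = Rz(yaw) Ry(pitch) Rx(roll)).
In Python, from bench import robot gives the robot as it stands. The module is installed in compiled form; this text tells all that it offers. Calls block until the motion is done:
- robot.move_ptp(position, orientation): joint-space move of the TCP to a pose.
- robot.move_linear(position, ori=None, speed=150, f_stop=None): straight line of the TCP; ori=None keeps the orientation; speed is the mean speed in mm/s. With f_stop (N) it stops when the force on the tool has changed by that much, and returns True; else False.
- robot.move_j(angles): joint-space move.
- robot.move_gripper(opening): opening from 0.0 (shut) to 1.0 (fully open); the grip force is fixed at half the most; returns when the fingers have stopped.
- robot.sleep(seconds).
- robot.inverse_kinematics(position, orientation): joint angles nearest the present ones, or None.
- robot.get_image(name): name is "side" or "top"; returns a dict with "img" (384x512x3 uint8, blue, green, red), "fovy" (degrees; the focal length in pixels is half the picture's height over the tangent of half this angle, whatever the lens; pixels are square), "cx", "cy" (the principal point, pixels), "eye" and "orientation" of the camera in the world. Camera axes: x right, y down, z forward; pixel columns grow to the right and rows downward; lengths in mm; the calibration is good to about 2 mm. A picture is of the moment at which its call begins. There is no depth.
A pose or a line that the arm cannot do raises robot.MotionError and nothing moves.
- robot.hand_in(): hands the job in; it is judged then, once.
Readings, each from a call of its own:
- robot.current_t(): time.
- robot.current_qpos(): joint angles.
- robot.current_joint_vel(): joint speeds.
- robot.current_joint_efforts(): joint torques, N m.
- robot.current_tcp_pos(): TCP position.
- robot.current_eef_rot(): TCP orientation.
- robot.current_contact_force(): force on the tool from outside, world axes, zero at the start.
- robot.current_ft_torque(): the same for the moment, N m.
- robot.current_gripper_width(): opening from 0.0 (shut) to 1.0 (fully open).
- robot.current_finger_force(): force on a finger pad.
Only numpy, scipy, OpenCV 4.12 (cv2) and the standard library are available. Lean on these libraries where they do the work, as an engineer would, in place of code of your own. Each camera call takes 0.05 s, during which the arm holds its last target. There are 200 camera calls.

TASK

Slide the aluminium sample holder by its grip tab into the bench screw press until it is fully home against the back stop, then let go of it. Then turn the wing screw clockwise in short strokes between the two posts, without forcing anything against the posts, until its foot touches the ceramic disc in the holder and the screw turns stiff, nip it up about a tenth of a turn more and no further (overtightening cracks the disc), and let go, leaving the glassware and the box beside the press where they stand.

Things in the scene. Friction and masses are not known exactly. Their poses are not given: they have to be found in the camera images.
- press: small screw press fixed to the bench; dark grey bed 250 x 124 x 12 mm, top at z = 12. Origin: underside, below the screw axis; z up; x points into the press (the way the holder goes in), y across, through both posts. Bed from x = -200 to +50 mm. Two guide rails lead the holder (x -40 to +36, inner faces y = +-31.8, 10 mm high), with a flared mouth out to x = -67.
- stop (a point): middle of the face of the press's back stop, at x = +33.5, y = 0, z = 19 mm of press; axes as press. The holder's front end butts against it.
- posts: fixed bridge of the press, origin and axes as press: two steel posts 14 mm in diameter at x = 0, y = +-43 mm, standing up beside the wings to z = 115 mm; between them a crossbar 26 mm deep in x, underside z = 46, top z = 58 mm (a collar round the screw reaches z = 64).
- holder: loose aluminium slab 120 x 60 x 14 mm, about 0.27 kg. Origin: underside, below the centre of its white ceramic disc (32 mm across); slab from x = -88 to +32 mm. Starts on the bed outside the rails, disc end foremost, a little askew. Home: origin about x = +1.5, y = 0, z = 12 in the press frame, axes parallel. The disc stands 0.5 to 6 mm proud, differing from run to run; not measured.
- tab (a point): in the holder's grip tab, an upright plate 28 mm long in x, 10 mm thick in y, standing from the slab's top (z = 14) to z = 49 mm; this point is at x = -72, y = 0, z = 36 mm of holder, axes as the holder's.
- screw_feed: the screw with foot and wings, as it travels up and down; origin as press when joint wing_screw is 0, lower by 1.91 mm for each radian of joint wing_screw (12 mm a turn). The round foot (28 mm across, on spring washers of 22 N/mm) has its underside 34.5 mm above this origin; it meets the disc after about 2.5 to 8 mm of travel.
- wing_screw (a joint): turn of the wing screw, rad; grows clockwise seen from above (tightening); starts between 0 and 0.6. It stays where it is left. Running free it takes about 0.07 N m; from the moment the foot touches the disc it stiffens to 0.2 to 0.3 N m a tenth of a turn further: that is how the contact is felt.
- wing (a point): on the screw axis, mid-height of the wings: one flat upright steel plate 60 mm long, 8 mm thick, from 12.5 mm below to 12 mm above this point (9 mm above near the axis). x along the wings, y the plate's normal, z up; at joint wing_screw = 0 axes as press and 98 mm above the bench; it turns and sinks with the screw.
- beaker: bystander: empty glass beaker, 68 mm across, 75 mm high, beside the press; origin in the middle of its underside.
- vial: bystander: capped vial, 30 mm across, 58 mm high, beside the press; origin in the middle of its underside.
- filter_box: bystander: flat round box, 73 mm across, 23 mm high, beside the press; origin in the middle of its underside.
There are look-alikes about, which are no part of the job. What is shaped like the holder but blue is not meant.

How it is judged (in metres and radians):
On the way, in this order (a step that is already met when the one before it is completed fails the run):
1. the holder has been slid fully home against the back stop (x of holder in the frame of press above -0.004 m), for 0.2 s.
2. the foot bears firmly on the disc (contact force between screw_feed and holder above 12 N), for 0.2 s.
At the end, for the whole second after the job is handed in: the holder is home (x at least -4 mm in the press frame), the foot presses the disc with 12 to 45 N (about 0.3 to 1.1 rad past first touch), and nothing is held (x of holder in the frame of press above -0.004 m and contact force between screw_feed and holder between 12 and 45 N).
It fails at once if the disc is overtightened and cracks (contact force between screw_feed and holder above 60 N).
It fails at once if the robot is forced against the posts or crossbar (contact force between any of the fingers, the arm and posts above 20 N).
It fails at once if the beaker, vial or box is pushed more than 20 mm away (distance of any of beaker, vial, filter_box from where it was at the start of the episode above 0.02 m).
It also fails if it takes over 72 s, if anything falls off the work surface, if the arm or the gripper's body presses on something with over 40 N, if the wrist force passes 120 N, or if a joint passes its speed limit or range.

## Working session

There is one attempt and no reset: what is moved stays moved. The work goes in short steps, each a Python script; the robot and the scene stay as the last script left them, time stands still between calls to the robot, and variables do not carry over. Pictures are saved under pics/ and viewed, at most 10 in all, crops included, and the job is handed in when it is done.

```bash
mkdir -p pics; python3 - <<'E'
from bench import robot
import cv2,numpy as np
for n in("top","side"):
    d=robot.get_image(n);cv2.imwrite(f"pics/{n}0.png",d["img"])
    print(n,d["fovy"],d["cx"],d["cy"],d["eye"],d["orientation"])
print(robot.current_t(),robot.current_eef_rot())
E
```

```text
top 51.99434792489401 253.34938522969733 190.197204094681 [ 4.32640234e+02 -6.36423472e-01  9.08597038e+02] [-2.96922590e+00  1.32099957e-03 -1.55416597e+00]
side 53.47096382536271 262.1870774070709 194.71828084554593 [ 367.35053352 -550.5855056   706.07092032] [-2.36906639  0.02091034 -0.39855346]
0.1 [-3.14000556e+00 -3.33202220e-04  4.28773106e-01]
```

View pics/top0.png

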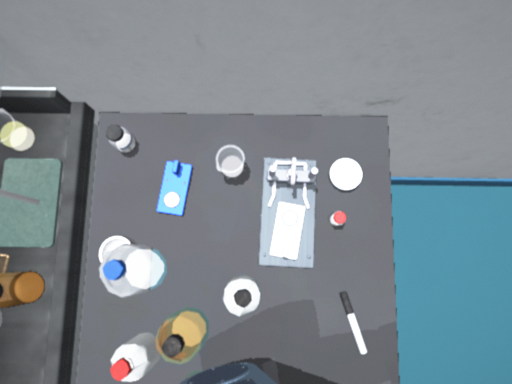

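View pics/side0.png

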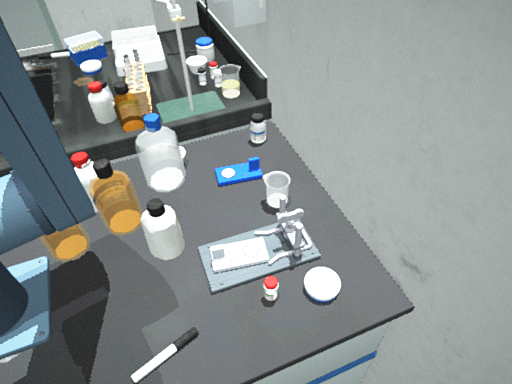

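The top view shows the real press at about (290,212), with its bridge at about (293,172). The silver holder is on the bed at about (288,230). The blue look-alike at (175,188) is not meant. The bystanders are the beaker (230,162), the vial (339,218) and the round box (346,174). I'll check this in one enlarged crop.

```bash
python3 - <<'E'
import cv2,numpy as np
a=cv2.imread("pics/top0.png")[145:280,240:370];b=cv2.imread("pics/side0.png")[190:300,190:330]
cv2.imwrite("pics/crop0.png",np.hstack([cv2.resize(a,(390,405),interpolation=cv2.INTER_CUBIC),cv2.resize(b,(410,322),interpolation=cv2.INTER_CUBIC)[:405] if 0 else cv2.copyMakeBorder(cv2.resize(b,(410,322),interpolation=cv2.INTER_CUBIC),0,83,0,0,0)]))
E
```

```text
(no output)
```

View pics/crop0.png

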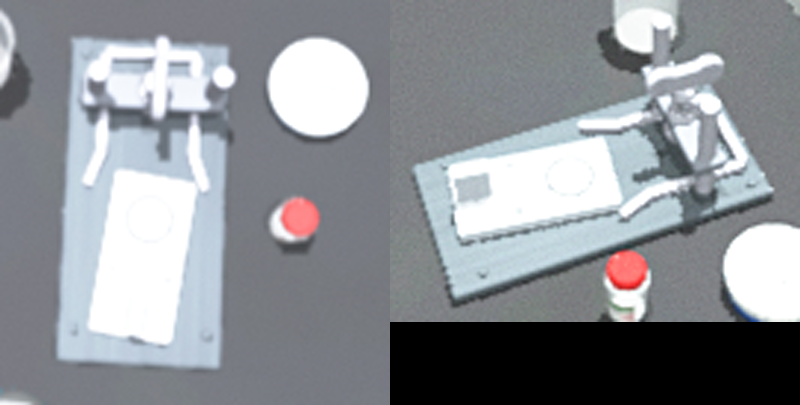

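```bash
cat > h.py <<'E'
import numpy as np
from scipy.spatial.transform import Rotation as R
from scipy.optimize import least_squares
CAM={"top":(51.99434792489401,253.34938522969733,190.197204094681,[432.640234,-.636423472,908.597038],[-2.96922590,.00132099957,-1.55416597]),
"side":(53.47096382536271,262.1870774070709,194.71828084554593,[367.35053352,-550.5855056,706.07092032],[-2.36906639,.02091034,-.39855346])}
def proj(P,n):
    f,cx,cy,e,o=CAM[n];f=192/np.tan(np.radians(f)/2)
    c=(np.atleast_2d(P)-e)@R.from_euler("xyz",o).as_matrix()
    return c[:,:2]/c[:,2:]*f+[cx,cy]
def tf(p,L):
    """p = x,y,yaw planar pose; L = local points"""
    L=np.atleast_2d(np.asarray(L,float));c,s=np.cos(p[2]),np.sin(p[2])
    return np.c_[p[0]+c*L[:,0]-s*L[:,1],p[1]+s*L[:,0]+c*L[:,1],L[:,2]]
def fit(obs,p0):
    f=lambda p:np.concatenate([(proj(tf(p,L),n)-uv).ravel() for n,L,uv in obs])
    r=least_squares(f,p0,loss="soft_l1");return r.x,r.fun.reshape(-1,2)
E
python3 - <<'E'
from h import *
T=lambda a:np.array(a)/3+[240,145]
S=lambda a:np.array(a)/2.929+[190,190]
bed=[[50,62,12],[50,-62,12],[-200,-62,12],[-200,62,12]]
tp=[[0,43,115],[0,-43,115]]
oT=[("top",bed,T([(73,38),(229,45),(220,367),(57,359)])),("top",tp,T([(102,76),(225,79)]))]
oS=[("side",bed,S([(712,88),(770,192),(455,297),(418,165)]))]
for o in(oT,oS,oT+oS):
    p,r=fit(o,[450,-80,0]);print("press",p.round(3),r.round(1).tolist())
h=[[32,30,26],[32,-30,26],[-88,-30,26],[-88,30,26]]
oT=[("top",h,T([(114,168),(200,181),(178,346),(88,333)])),("top",[[0,0,28]],T([(149,218)]))]
oS=[("side",h,S([(608,138),(624,202),(458,238),(446,165)])),("side",[[0,0,28]],S([(570,176)]))]
for o in(oT,oS,oT+oS):
    q,r=fit(o,[380,-70,0]);print("holder",q.round(3),r.round(1).tolist())
print("tab",tf(q,[-72,0,48]))
t=T([(162,38),(162,116)]);print("wing ends proj j=0",(proj(tf(p,[[30,0,110],[-30,0,110],[0,0,107]]),"top")-[240,145])*3)
E
```

```text
press [ 6.15035e+02 -8.08910e+01 -3.70000e-02] [[-0.2, -0.3], [0.7, 0.1], [0.7, 1.4], [-0.4, 1.0], [-0.6, -1.7], [0.0, -0.5]]
press [ 874.249 -207.599 -308.003] [[-10.0, -0.2], [2.2, 6.6], [1.9, -0.1], [-8.6, -2.3]]
press [ 6.17923e+02 -8.20870e+01 -4.20000e-02] [[0.4, -1.6], [1.3, -1.0], [0.8, 0.2], [-0.2, -0.4], [-0.0, -3.1], [0.6, -1.8], [-134.0, -4.5], [-130.5, -0.3], [-133.1, 0.6], [-134.9, -0.1]]
holder [ 5.24291e+02 -8.00190e+01 -1.29000e-01] [[0.5, 1.1], [-1.8, 0.6], [-1.2, -1.1], [1.9, -0.8], [0.3, 0.2]]
holder [ 720.423   42.139 -249.349] [[-109.4, -48.7], [-99.7, -82.5], [-5.1, -72.2], [-15.9, -33.8], [-79.0, -62.3]]
holder [ 5.30253e+02 -8.37670e+01 -1.56000e-01] [[2.6, -1.8], [0.2, -1.6], [-0.6, -3.6], [2.6, -4.0], [1.9, -2.4], [-132.3, -0.2], [-130.8, -0.5], [-129.6, -0.7], [-129.8, 1.7], [-130.2, -0.2]]
tab [[459.13048915 -72.56316672  48.        ]]
wing ends proj j=0 [[165.33055982  29.81994159]
 [161.81076992 114.20771479]
 [163.1427779   72.718947  ]]
```

```bash
python3 - <<'E'
from h import *
T=lambda a:np.array(a)/3+[240,145]
S=lambda a:(np.array(a)-[390,0])/2.929+[190,190]
bed=[[50,62,12],[50,-62,12],[-200,-62,12],[-200,62,12]]
tp=[[0,43,115],[0,-43,115]]
oT=[("top",bed,T([(73,38),(229,45),(220,367),(57,359)])),("top",tp,T([(102,76),(225,79)]))]
oS=[("side",bed,S([(712,88),(770,192),(455,297),(418,165)]))]
for o in(oT,oS,oT+oS):
    p,r=fit(o,[600,-80,0]);print("press",p.round(3),r.round(1).tolist())
h=[[32,30,26],[32,-30,26],[-88,-30,26],[-88,30,26]]
oT=[("top",h,T([(114,168),(200,181),(178,346),(88,333)])),("top",[[0,0,28]],T([(149,218)]))]
oS=[("side",h,S([(608,138),(624,202),(458,238),(446,165)])),("side",[[0,0,28]],S([(570,176)]))]
for o in(oT,oS,oT+oS):
    q,r=fit(o,[530,-70,-.1]);print("holder",q.round(3),r.round(1).tolist())
print("tab",tf(q,[-72,0,48]))
print("tab top: top view",(proj(tf(q,[[-58,0,61],[-86,0,61]]),"top")-[240,145])*3)
print("side view",(proj(tf(q,[[-58,5,61],[-58,-5,61],[-86,-5,61],[-86,5,61]]),"side")-[190,190])*2.929+[390,0])
print("home tab",tf(p,[1.5-72,0,48]))
E
```

```text
press [ 6.15035e+02 -8.08910e+01 -3.70000e-02] [[-0.2, -0.3], [0.7, 0.1], [0.7, 1.4], [-0.4, 1.0], [-0.6, -1.7], [0.0, -0.5]]
press [ 6.18323e+02 -8.38770e+01 -5.40000e-02] [[0.0, -3.9], [3.1, 0.6], [-0.2, 0.4], [-1.3, -0.5]]
press [ 6.16118e+02 -8.15220e+01 -4.30000e-02] [[0.2, -0.9], [1.0, -0.2], [0.5, 1.1], [-0.6, 0.4], [-0.3, -2.3], [0.3, -0.9], [-1.6, -4.4], [1.8, -0.2], [-1.0, 0.6], [-2.6, -0.2]]
holder [ 5.24291e+02 -8.00190e+01 -1.29000e-01] [[0.5, 1.1], [-1.8, 0.6], [-1.2, -1.1], [1.9, -0.8], [0.3, 0.2]]
holder [ 5.24783e+02 -8.19800e+01 -1.84000e-01] [[-1.2, 0.2], [-0.6, 0.1], [0.3, -1.4], [1.0, 0.9], [0.4, 0.0]]
holder [ 5.24436e+02 -8.12560e+01 -1.60000e-01] [[1.6, 0.7], [-0.9, 1.0], [-1.9, -0.9], [1.3, -1.4], [0.8, 0.1], [-1.9, -0.1], [-0.7, -0.5], [0.5, -0.8], [0.5, 1.5], [0.1, -0.2]]
tab [[453.3574919  -69.77461353  48.        ]]
tab top: top view [[142.68952809 293.66218347]
 [136.31183518 332.92475425]]
side view [[488.06395496 159.25120906]
 [490.4080694  170.22595292]
 [451.40139735 178.30659072]
 [449.37842269 167.20484374]]
home tab [[545.68346999 -78.48786     48.        ]]
```

```bash
python3 - <<'E'
from h import *
def tri(a,b): 
    r=least_squares(lambda P:np.r_[proj(P,"top")[0]-a,proj(P,"side")[0]-b],[500,0,50]);return r.x.round(),r.fun.round(1)
print("bottle cap",tri((243,298),(155,207)))
print("beaker rim",tri((230,158),(277,181)))
print("vial cap",tri((340,217),(271,283)))
print("brown cap",tri((172,346),(105,168)))
p,q=(616,-81.5,-.040),(524.4,-81.2,-.15)
from bench import robot
for n,P,y in(("tab",tf(q,[-72,0,32])[0],q[2]),("hometab",tf(p,[-70.5,0,32])[0],p[2]),("wing",[616,-81.5,80],p[2]),("wing-",[616,-81.5,80],-2.0)):
    for k in(0,np.pi,-np.pi):
        s=robot.inverse_kinematics(P,[np.pi,0,y+k]);print(n,P,k,None if s is None else np.round(s,2))
E
```

```text
bottle cap (array([359.,  19., 140.]), array([-0. ,  0.2,  0.2, -0. ]))
beaker rim (array([649.,  56.,  68.]), array([-0.1,  0.5,  0.6, -0.2]))
vial cap (array([ 525., -187.,   52.]), array([-0.1,  0.3,  0.2, -0.1]))
brown cap (array([281., 142., 173.]), array([ 0.1, -1.6, -1.9,  0.2]))
tab [453.20848239 -70.44045446  32.        ] 0 [-0.4   0.32  1.98 -0.    0.84  1.32]
tab [453.20848239 -70.44045446  32.        ] 3.141592653589793 [-0.4   0.32  1.98  0.    0.84 -1.82]
tab [453.20848239 -70.44045446  32.        ] -3.141592653589793 [-0.4   0.32  1.98  0.    0.84 -1.82]
hometab [545.55639248 -78.68075194  32.        ] 0 [-0.35  0.45  1.76 -0.    0.93  1.27]
hometab [545.55639248 -78.68075194  32.        ] 3.141592653589793 [-0.35  0.45  1.76  0.    0.93 -1.88]
hometab [545.55639248 -78.68075194  32.        ] -3.141592653589793 [-0.35  0.45  1.76  0.    0.93 -1.88]
wing [616, -81.5, 80] 0 [-0.31  0.5   1.53 -0.    1.11  1.3 ]
wing [616, -81.5, 80] 3.141592653589793 [-0.31  0.5   1.53  0.    1.11 -1.84]
wing [616, -81.5, 80] -3.141592653589793 [-0.31  0.5   1.53  0.    1.11 -1.84]
wing- [616, -81.5, 80] 0 [-0.31  0.5   1.53 -0.    1.11 -3.02]
wing- [616, -81.5, 80] 3.141592653589793 [-0.31  0.5   1.53 -0.    1.11  0.12]
wing- [616, -81.5, 80] -3.141592653589793 [-0.31  0.5   1.53 -0.    1.11  0.12]
```

```bash
python3 - <<'E'
from h import *
from bench import robot
import cv2
q=(524.4,-81.2,-.15)
P=tf(q,[-72,0,150])[0];o=[np.pi,0,q[2]]
robot.move_gripper(.6)
robot.move_ptp(P,o)
for n in("top","side"):cv2.imwrite(f"pics/{n}1.png",robot.get_image(n)["img"])
P[2]=33.5
print("hit",robot.move_linear(P,speed=120,f_stop=10))
print(robot.current_tcp_pos(),robot.current_eef_rot(),robot.current_contact_force())
robot.move_gripper(0)
print("w",robot.current_gripper_width()*93,robot.current_finger_force(),robot.current_contact_force(),robot.current_t())
d=robot.get_image("side")["img"];cv2.imwrite("pics/side2.png",cv2.resize(d[170:310,170:350],None,fx=3,fy=3))
E
```

```text
hit False
[453.73917638 -70.70170474  34.01933366] [ 3.14128745e+00 -1.14477890e-03 -1.50032312e-01] [-0.0696024   0.3315742   0.48176853]
w 9.92303851247105 29.97600495815277 [0.47576569 2.833219   2.81919102] 4.6833
```

View pics/side2.png

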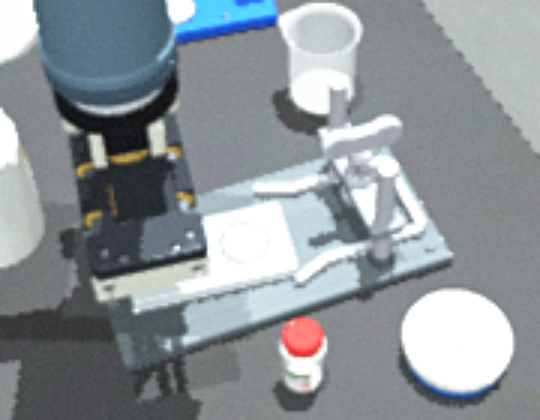

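The tab is gripped: the width reads 9.9 mm, and the fingers sit on it at about (150,240) in the crop. Next I'll line the holder up with the press and slide it in under force guard.

```bash
python3 - <<'E'
from h import *
from bench import robot
import cv2
p=(616,-81.5,-.040)
z=robot.current_tcp_pos()[2]
o=[np.pi,0,p[2]]
print(robot.move_linear(tf(p,[-166,0,z])[0],o,speed=40,f_stop=15),robot.current_contact_force())
for x in(-140,-120,-100,-82):
    h=robot.move_linear(tf(p,[x,0,z])[0],o,speed=50,f_stop=15)
    f=robot.current_contact_force();t=robot.current_tcp_pos()
    print(x,h,np.round(f,1),np.round(robot.current_ft_torque(),2),t.round(1) if hasattr(t,'round') else t)
    if h:break
print(robot.current_t())
for n in("top","side"):cv2.imwrite(f"pics/{n}3.png",robot.get_image(n)["img"])
d=cv2.imread("pics/side3.png");cv2.imwrite("pics/side3c.png",cv2.resize(d[170:310,170:350],None,fx=3,fy=3))
E
```

```text
False [ 0.21202479 -0.71092895  1.77831942]
-140 True [-0.6  0.2  4.1] [ 0.16 -0.2   0.01] [450.5 -74.9  33.5]
5.2417
```

```bash
cat > push.py <<'E'
from h import *
from bench import robot
import sys
p=(616,-81.5,-.040)
z=33.5;o=[np.pi,0,p[2]]
for x in map(float,sys.argv[2:]):
    h=robot.move_linear(tf(p,[x,0,z])[0],o,speed=40,f_stop=float(sys.argv[1]))
    print(x,h,np.round(robot.current_contact_force(),1),np.round(robot.current_ft_torque(),2),np.round(robot.current_tcp_pos(),1),round(robot.current_gripper_width()*93,1))
    if h:break
print(robot.current_t())
E
python3 push.py 25 -140 -120 -100 -82
```

```text
-140.0 True [0.7 0.7 2.6] [ 0.   -0.21 -0.  ] [452.6 -74.6  33.4] 9.9
5.6833
```

```bash
python3 - <<'E'
import cv2,numpy as np
from bench import robot
t=cv2.resize(robot.get_image("top")["img"][140:280,240:340],None,fx=4,fy=4,interpolation=cv2.INTER_CUBIC)
s=cv2.resize(robot.get_image("side")["img"][190:310,230:330],None,fx=4,fy=4,interpolation=cv2.INTER_CUBIC)
s=cv2.copyMakeBorder(s,0,t.shape[0]-s.shape[0],0,0,0)
cv2.imwrite("pics/c4.png",np.hstack([t,s]))
E
```

```text
(no output)
```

View pics/c4.png

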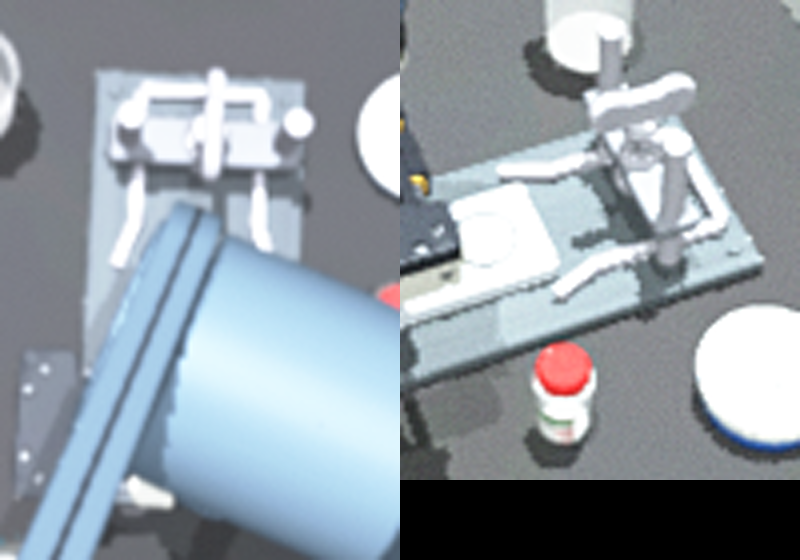

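```bash
python3 - <<'E'
from h import *
from bench import robot
p=(616,-81.5,-.040);o=[np.pi,0,p[2]]
t0=np.array(robot.current_tcp_pos());x=(tf((0,0,-p[2]),[t0-[p[0],p[1],0]]))[0];print("local",x.round(1))
for k in range(1,7):
    robot.move_linear(tf(p,[x[0]+2*k,x[1]*(1-k/6),33.8])[0],o,speed=15)
    f=np.array(robot.current_contact_force());print(k,f.round(1),np.round(robot.current_ft_torque(),2),np.round(robot.current_tcp_pos(),1))
    if np.linalg.norm(f)>25:break
print(robot.current_t())
E
```

```text
local [-163.5    0.3   33.4]
1 [-4.4 -1.   2.7] [-0.27  1.24  0.08] [453.1 -74.5  33.4]
2 [-0.9  0.3  0. ] [ 0.11  0.59 -0.04] [456.5 -74.6  33.5]
3 [ 0.1  0.7 -2.6] [ 0.04  0.16 -0.05] [459.4 -75.2  33.7]
4 [ 1.4 -0.3 -3.1] [0.06 0.21 0.03] [460.9 -75.2  33.8]
5 [-0.6 -0.4 -3.8] [0.04 0.15 0.01] [462.8 -75.3  33.8]
6 [-0.5 -0.4 -3.1] [0.07 0.13 0.01] [464.8 -75.5  33.8]
7.5333
```

```bash
sed -i 's/z=33.5/z=33.8/' push.py; python3 push.py 25 -142 -132 -122 -112 -102 -92 -84 -78
```

```text
-142.0 False [ 0.1 -0.6 -4.1] [0.11 0.09 0.1 ] [474.6 -75.8  33.8] 9.8
-132.0 False [ 1.1  0.1 -2.6] [0.17 0.08 0.02] [484.5 -76.3  33.8] 9.9
-122.0 False [ 0.1  0.8 -3.2] [0.16 0.12 0.07] [494.5 -76.7  33.8] 9.7
-112.0 False [ 1.1  0.  -3.7] [0.19 0.1  0.1 ] [504.5 -77.1  33.8] 9.8
-102.0 False [ 1.1  0.7 -3.2] [0.22 0.07 0.09] [514.6 -77.4  33.8] 9.3
-92.0 False [ 0.3  1.2 -3.2] [0.23 0.04 0.06] [524.6 -77.8  33.8] 9.9
-84.0 False [ 0.7  1.2 -3.1] [0.26 0.01 0.08] [532.6 -78.2  33.8] 9.7
-78.0 False [ 0.4  1.2 -3.4] [0.27 0.07 0.04] [538.5 -78.4  33.8] 9.9
10.5667
```

```bash
sed -i 's/speed=40/speed=20/' push.py; python3 push.py 20 -72 -55;  python3 push.py 25 -55; python3 - <<'E'
import cv2,numpy as np
from bench import robot
t=cv2.resize(robot.get_image("top")["img"][140:280,240:340],None,fx=4,fy=4,interpolation=cv2.INTER_CUBIC)
s=cv2.resize(robot.get_image("side")["img"][190:310,230:330],None,fx=4,fy=4,interpolation=cv2.INTER_CUBIC)
s=cv2.copyMakeBorder(s,0,t.shape[0]-s.shape[0],0,0,0)
cv2.imwrite("pics/c5.png",np.hstack([t,s]))
E
```

```text
-72.0 False [ 0.8  1.1 -3.7] [0.25 0.1  0.06] [544.3 -78.6  33.8] 9.7
-55.0 True [-1.7 -0.6  4.1] [-0.03  0.12 -0.02] [545.7 -78.6  33.4] 10.0
11.4667
-55.0 True [-1.4 -0.2  4. ] [-0.05 -0.05 -0.03] [546.  -78.5  33.3] 10.1
11.975
```

View pics/c5.png

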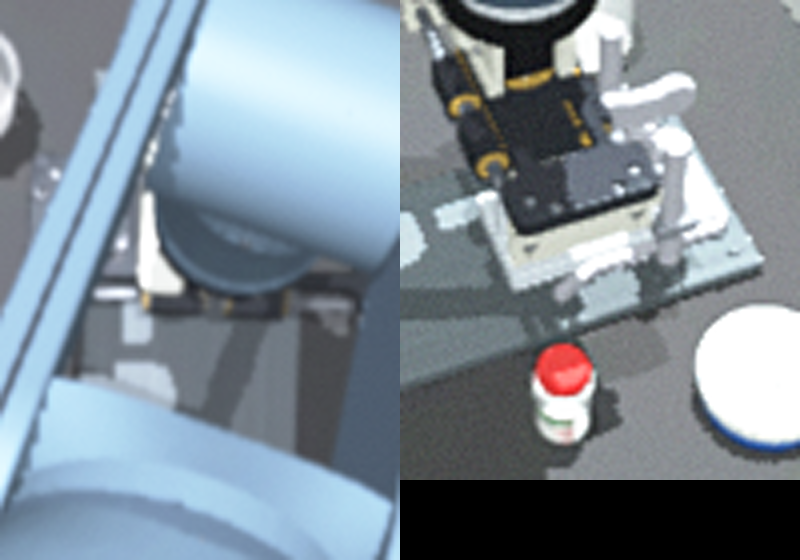

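The picture shows the holder inside the rails. Two pushes stopped at the same place, TCP x = 546, against 545.6 expected. I'll let go, park and look.

```bash
python3 - <<'E'
import cv2,numpy as np
from bench import robot
robot.move_gripper(.45)
t=np.array(robot.current_tcp_pos());t[2]=185
robot.move_linear(t,speed=150)
robot.move_ptp([330,-380,220],[np.pi,0,.3])
T=robot.get_image("top")["img"];S=robot.get_image("side")["img"]
cv2.imwrite("pics/top6.png",T);cv2.imwrite("pics/side6.png",S)
t=cv2.resize(T[145:265,250:330],None,fx=5,fy=5,interpolation=cv2.INTER_CUBIC)
s=cv2.resize(S[190:290,240:320],None,fx=5,fy=5,interpolation=cv2.INTER_CUBIC)
s=cv2.copyMakeBorder(s,0,t.shape[0]-s.shape[0],0,0,0)
cv2.imwrite("pics/c6.png",np.hstack([t,s]));print(robot.current_t())
E
```

```text
15.45
```

View pics/c6.png

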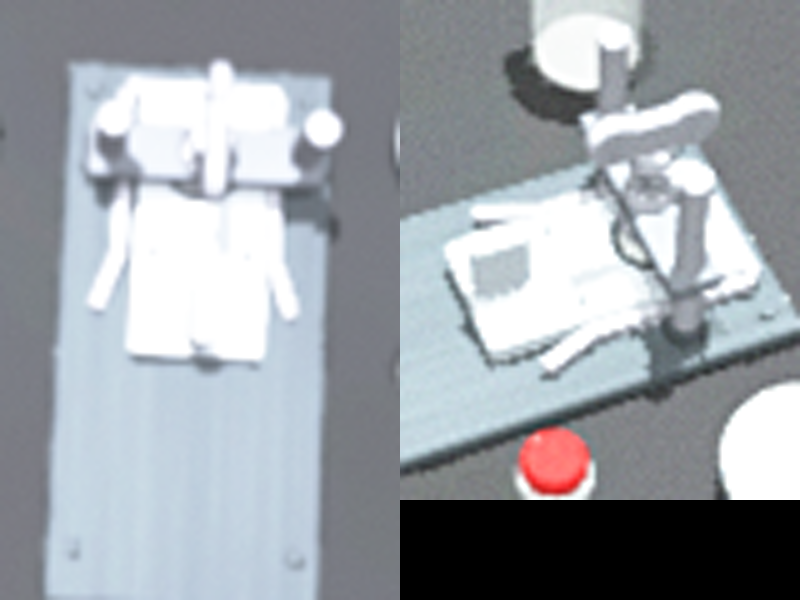

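The holder is home, with its rear edge at (197,360) in the crop. The wing plate runs from (220,75) to (214,183), and the post tops are at (114,118) and (322,128).

```bash
python3 - <<'E'
from h import *
def unp(uv,z,n):
    return least_squares(lambda a:proj([a[0],a[1],z],n)[0]-uv,[600,-80]).x
U=lambda a:np.array(a)/5+[250,145]
V=lambda a:(np.array(a)-[400,0])/5+[240,190]
a,b=unp(U((114,118)),115,"top"),unp(U((322,128)),115,"top")
print("posts",a,b,"mid",(a+b)/2,"dist",np.linalg.norm(a-b),"yaw",np.arctan2(*(b-a)[::-1])+np.pi/2)
a,b=unp(U((220,70)),108,"top"),unp(U((214,185)),108,"top")
print("wing",(a+b)/2,np.linalg.norm(a-b),np.arctan2(*(a-b)[::-1]))
a,b=unp(V((716,100)),109,"side"),unp(V((594,140)),109,"side")
print("wing side",(a+b)/2,np.linalg.norm(a-b),np.arctan2(*(a-b)[::-1]))
print("home tail corners", unp(U((127,356)),26,"top"),unp(U((268,362)),26,"top"))
print("expected",tf((616,-81.5,-.04),[[-86.5,30,26],[-86.5,-30,26]]))
E
```

```text
posts [616.6996366  -36.70969581] [ 613.87141338 -122.5676376 ] mid [615.28552499 -79.6386667 ] dist 85.90451102621266 yaw -0.03292882249317697
wing [615.09517502 -79.94643896] 49.14625560925275 -0.051656052561916285
wing side [615.01230249 -85.36251365] 56.00872240278762 -0.010410902652673268
home tail corners [527.70486328 -47.49779338] [ 526.04290983 -110.89861744]
expected [[ 530.7688708   -48.06491939   26.        ]
 [ 528.36951075 -108.01692579   26.        ]]
```

```bash
python3 - <<'E'
from h import *
from bench import robot
o=[np.pi,0,-.04+np.pi];c=[615.5,-81]
robot.move_gripper(.22)
s=np.array(robot.inverse_kinematics(c+[190],o));print(s.round(2))
assert -2.3<s[5]<-1.3
robot.move_j(s)
print(robot.move_linear(c+[120],o,speed=120),robot.move_linear(c+[81],o,speed=60,f_stop=8))
print(np.round(robot.current_tcp_pos(),1),np.round(robot.current_contact_force(),1),np.round(robot.current_ft_torque(),3),robot.current_gripper_width()*93)
robot.move_gripper(0)
print(np.round(robot.current_tcp_pos(),1),np.round(robot.current_contact_force(),1),np.round(robot.current_ft_torque(),3),robot.current_gripper_width()*93,robot.current_eef_rot(),robot.current_qpos(),robot.current_t())
E
```

```text
[-0.31  0.4   1.4   0.    1.34 -1.84]
False False
[614.8 -80.1  80.2] [-0.   3.7 -3. ] [ 0.853 -0.076  0.037] 20.351548747747373
[614.8 -80.   80.2] [-0.4  4.4 -6.2] [ 0.934 -0.198 -0.016] 18.594709279311004 [ 3.14002132e+00 -1.93055009e-03  3.10172242e+00] [-3.09659059e-01  5.00093299e-01  1.53246942e+00  1.11566365e-03
  1.11130970e+00 -1.84107956e+00] 19.5667
```

```bash
python3 - <<'E'
from h import *
from bench import robot
import cv2
o=[np.pi,0,-.04+np.pi];c=[615.5,-81.2]
robot.move_gripper(.22)
robot.move_linear(c+[89],o,speed=60)
print(np.round(robot.current_tcp_pos(),1),np.round(robot.current_contact_force(),1))
robot.move_gripper(0)
print(np.round(robot.current_tcp_pos(),1),np.round(robot.current_contact_force(),1),np.round(robot.current_ft_torque(),3),robot.current_gripper_width()*93,robot.current_finger_force(),robot.current_eef_rot(),robot.current_t())
S=robot.get_image("side")["img"]
cv2.imwrite("pics/c7.png",cv2.resize(S[170:270,230:330],None,fx=5,fy=5,interpolation=cv2.INTER_CUBIC))
E
```

```text
[616.8 -82.5  90.6] [0.1 0.2 0.2]
[615.9 -80.   89.4] [0.1 4.9 2.5] [ 0.959 -0.228 -0.017] 7.772879412846329 29.969440698623657 [3.13968065e+00 9.10754149e-04 3.10131966e+00] 20.475
```

View pics/c7.png

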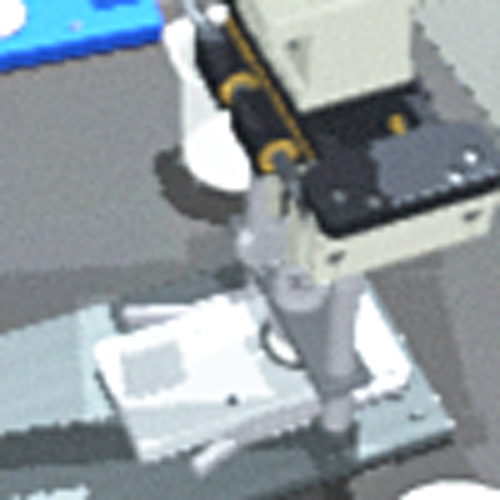

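Gripped the wing plate: the width reads 7.8 mm and the fingers stand between the posts, clear of both. Next I'll turn it in steps, following the sink and watching Mz.

```bash
cat > turn.py <<'E'
from h import *
from bench import robot
import sys
C=[615.6,-80.0]; Y0=3.1016; Z0=89.2
def turn(th):
    s=robot.inverse_kinematics(C+[Z0-1.91*th],[np.pi,0,Y0-th])
    robot.move_j(s);robot.sleep(.1)
    F=[];M=[]
    for _ in range(5):
        F.append(robot.current_contact_force());M.append(robot.current_ft_torque());robot.sleep(.02)
    f=np.mean(F,0);m=np.mean(M,0)
    y=robot.current_eef_rot()[2]
    a=(Y0-y+.3)%(2*np.pi)-.3
    print(f"{th:.2f} act {a:.3f} Mz {m[2]:.3f} +-{np.std(M,0)[2]:.3f} F",f.round(1),"tcp",np.round(robot.current_tcp_pos(),1),f"w {robot.current_gripper_width()*93:.1f} t {robot.current_t():.1f}",flush=True)
    return m[2],f
if __name__=="__main__":
    for th in map(float,sys.argv[1:]):
        m,f=turn(th)
        if np.linalg.norm(f)>15 or abs(m)>.3:print("STOP");break
E
python3 turn.py 0 .1 .2 .4 .6 .8 1.0
```

```text
0.00 act 0.000 Mz -0.099 +-0.025 F [0.8 3.5 3.3] tcp [615.9 -79.9  89.4] w 7.7 t 21.0
0.10 act 0.098 Mz -0.076 +-0.020 F [0.8 4.3 4.8] tcp [615.8 -79.9  89.2] w 7.9 t 21.4
0.20 act 0.197 Mz -0.079 +-0.024 F [1.2 4.4 5. ] tcp [615.8 -79.9  89. ] w 7.7 t 21.8
0.40 act 0.397 Mz -0.077 +-0.012 F [1.3 4.7 5.2] tcp [615.9 -79.8  88.7] w 8.0 t 22.3
0.60 act 0.597 Mz -0.086 +-0.020 F [1.6 4.9 5.5] tcp [615.9 -79.8  88.3] w 7.6 t 22.8
0.80 act 0.796 Mz -0.062 +-0.020 F [1.7 4.7 4.9] tcp [616.  -79.7  87.9] w 8.1 t 23.3
1.00 act 0.997 Mz -0.068 +-0.012 F [2.1 4.9 5. ] tcp [616.  -79.7  87.5] w 7.6 t 23.8
```

```bash
python3 - <<'E'
from turn import *
th=1.0;prev=0
while th<4.8:
    th+=.1;m,f=turn(th)
    if np.linalg.norm(f)>18 or (m<-.12 and prev<-.105) or m<-.17:print("STOP",f);break
    prev=m
E
```

```text
1.10 act 1.097 Mz -0.091 +-0.027 F [2.3 5.3 5. ] tcp [616.  -79.7  87.3] w 8.0 t 24.2
1.20 act 1.197 Mz -0.080 +-0.015 F [2.  5.2 5.2] tcp [616.1 -79.6  87.1] w 8.2 t 24.7
1.30 act 1.297 Mz -0.081 +-0.006 F [2.5 5.3 4.7] tcp [616.1 -79.6  86.9] w 7.8 t 25.1
1.40 act 1.397 Mz -0.094 +-0.021 F [2.1 5.4 4.7] tcp [616.1 -79.7  86.8] w 7.4 t 25.5
1.50 act 1.497 Mz -0.066 +-0.011 F [2.  5.6 4.1] tcp [616.2 -79.6  86.6] w 7.8 t 26.0
1.60 act 1.597 Mz -0.078 +-0.012 F [2.4 5.  4.4] tcp [616.2 -79.7  86.4] w 8.0 t 26.4
1.70 act 1.697 Mz -0.096 +-0.021 F [2.7 5.4 4.4] tcp [616.2 -79.7  86.2] w 7.7 t 26.8
1.80 act 1.797 Mz -0.092 +-0.024 F [2.7 5.2 4.3] tcp [616.3 -79.7  86. ] w 7.8 t 27.3
1.90 act 1.897 Mz -0.084 +-0.024 F [3.1 5.1 4.3] tcp [616.3 -79.7  85.8] w 7.7 t 27.7
2.00 act 1.997 Mz -0.085 +-0.021 F [3.2 5.2 4.9] tcp [616.3 -79.7  85.6] w 7.8 t 28.1
2.10 act 2.097 Mz -0.068 +-0.017 F [2.9 5.1 4. ] tcp [616.4 -79.7  85.4] w 7.4 t 28.6
2.20 act 2.197 Mz -0.074 +-0.029 F [3.3 4.9 4.4] tcp [616.4 -79.7  85.2] w 7.6 t 29.0
2.30 act 2.297 Mz -0.089 +-0.023 F [2.8 5.1 3.8] tcp [616.4 -79.8  8
[... 1466 characters left out ...]
 w 7.3 t 36.8
4.10 act 4.092 Mz -0.066 +-0.008 F [4.3 3.3 3.6] tcp [616.3 -80.3  81.6] w 7.7 t 37.2
4.20 act 4.192 Mz -0.091 +-0.010 F [4.1 3.1 4. ] tcp [616.3 -80.3  81.5] w 7.9 t 37.7
4.30 act 4.291 Mz -0.097 +-0.028 F [3.9 3.1 4.6] tcp [616.3 -80.3  81.3] w 7.8 t 38.1
4.40 act 4.392 Mz -0.042 +-0.041 F [4.2 2.8 5.4] tcp [616.2 -80.3  81.2] w 7.8 t 38.5
4.50 act 4.492 Mz -0.047 +-0.035 F [3.9 2.9 5.6] tcp [616.2 -80.3  81.1] w 7.5 t 39.0
4.60 act 4.592 Mz -0.027 +-0.027 F [3.8 3.1 5.9] tcp [616.1 -80.3  80.9] w 7.9 t 39.4
4.70 act 4.692 Mz -0.006 +-0.026 F [3.3 2.8 6.1] tcp [616.1 -80.3  80.8] w 7.3 t 39.8
4.80 act 4.792 Mz 0.024 +-0.012 F [3.2 3.  6.4] tcp [616.1 -80.3  80.6] w 8.0 t 40.3
```

Mz changes steadily from θ≈4.3, and Fz and the z lag begin there too. Before trusting that as contact I need the sensor's zero and sign, so I'll release and read the free bias.

```bash
python3 - <<'E'
from turn import *
def rd(n):
    M=[];F=[]
    for _ in range(10):M.append(robot.current_ft_torque());F.append(robot.current_contact_force());robot.sleep(.02)
    print(n,np.mean(M,0).round(3),np.std(M,0).round(3),np.mean(F,0).round(1),np.round(robot.current_tcp_pos(),1),round(robot.current_gripper_width()*93,1))
rd("held");robot.move_gripper(.22);robot.sleep(.2);rd("free")
robot.move_gripper(0);robot.sleep(.2);rd("regrip");print(robot.current_t())
E
```

```text
held [ 0.709 -0.645  0.033] [0.026 0.047 0.026] [3.  3.1 6.3] [616.1 -80.3  80.6] 7.7
free [ 0.124 -0.06   0.009] [0.028 0.027 0.023] [-0.  -0.  -0.1] [615.6 -80.1  79.8] 20.6
regrip [ 0.081 -0.726  0.101] [0.032 0.061 0.037] [ 3.7 -0.5 -2.8] [616.  -80.1  80.1] 7.5
42.0083
```

```bash
python3 - <<'E'
from turn import *
def go(th):
    robot.move_j(robot.inverse_kinematics(C+[Z0-.2-1.91*th],[np.pi,0,Y0-th]))
    t=robot.current_t();M=[]
    for k in range(4):M.append(robot.current_ft_torque()[2]);robot.sleep(.01)
    a=(Y0-robot.current_eef_rot()[2]+.3)%(2*np.pi)-.3
    print(f"{th:.3f} act {a:.4f} Mz",np.round(M,3),"eff6 %.3f"%robot.current_joint_efforts()[5],"F",np.round(robot.current_contact_force(),1),"z %.2f t %.2f"%(robot.current_tcp_pos()[2],t))
for th in(4.81,4.82,4.83,4.84,4.85,4.84,4.82,4.8,4.78,4.76,4.74,4.72,4.70,4.72,4.74,4.76,4.78,4.80):go(th)
E
```

```text
4.810 act 4.8100 Mz [0.163 0.168 0.273 0.215] eff6 0.226 F [ 4.2 -0.4 -2.4] z 80.07 t 42.26
4.820 act 4.8200 Mz [0.233 0.244 0.287 0.208] eff6 0.234 F [ 4.9 -0.5 -0.5] z 80.05 t 42.54
4.830 act 4.8300 Mz [0.244 0.202 0.227 0.253] eff6 0.235 F [ 5.  -0.2 -1.4] z 80.01 t 42.83
4.840 act 4.8400 Mz [0.233 0.142 0.203 0.231] eff6 0.225 F [ 5.6 -0.1 -1.4] z 79.99 t 43.11
4.850 act 4.8501 Mz [0.249 0.221 0.234 0.199] eff6 0.228 F [ 5.1 -0.1 -2.1] z 80.01 t 43.39
4.840 act 4.8403 Mz [0.067 0.095 0.112 0.061] eff6 0.076 F [ 4.4  0.3 -1.2] z 80.00 t 43.67
4.820 act 4.8208 Mz [-0.085 -0.101 -0.084 -0.132] eff6 -0.117 F [ 5.1  0.9 -2.1] z 80.00 t 43.96
4.800 act 4.8008 Mz [-0.135 -0.094 -0.106 -0.042] eff6 -0.115 F [ 5.   0.4 -1.7] z 80.01 t 44.24
4.780 act 4.7808 Mz [-0.123 -0.087 -0.113 -0.04 ] eff6 -0.124 F [ 5.   0.4 -1.7] z 80.05 t 44.52
4.760 act 4.7608 Mz [-0.103 -0.041 -0.067 -0.098] eff6 -0.114 F [ 5.6 -0.1 -1.8] z 80.12 t 44.81
4.740 act 4.7407 Mz [-0.108 -0.069 -0.132 -0.156] eff6 -0.117 F [ 5.5  0.4 -1.3] z 80.13 t 45.09
4.720 act 4.7207 Mz [-0.106 -0.086 -0.075 -0.052] eff6 -0.107 F [ 4.5 -0.5 -1.7] z 80.14 t 45.38
4.700 act 4.7008 Mz [-0.077 -0.084 -0.159 -0.1  ] eff6 -0.110 F [ 4.5 -0.7 -3.2] z 80.17 t 45.66
4.720 act 4.7203 Mz [0.15  0.106 0.119 0.083] eff6 0.140 F [ 4.3 -0.3 -1.5] z 80.17 t 45.94
4.740 act 4.7401 Mz [0.138 0.176 0.151 0.175] eff6 0.190 F [ 4.9 -0.4 -2.3] z 80.14 t 46.23
4.760 act 4.7602 Mz [0.173 0.109 0.238 0.216] eff6 0.200 F [ 5.  -0.1 -2. ] z 80.10 t 46.51
4.780 act 4.7802 Mz [0.183 0.185 0.174 0.207] eff6 0.197 F [ 6.3  0.2 -2.4] z 80.08 t 46.79
4.800 act 4.8001 Mz [0.137 0.241 0.207 0.215] eff6 0.213 F [ 4.6 -0.1 -1.4] z 80.04 t 47.08
```

Contact is confirmed. Tightening takes 0.21–0.23 N m and backing off takes −0.11. The half-difference gives about 25 N on the foot, which agrees with about 0.55 rad past first touch. I'll go to 4.85, release and retreat.

```bash
python3 - <<'E'
from turn import *
import cv2
for th in(4.82,4.84,4.85):robot.move_j(robot.inverse_kinematics(C+[Z0-.2-1.91*th],[np.pi,0,Y0-th]))
print("eff6",robot.current_joint_efforts()[5])
robot.move_gripper(.22)
t=np.array(robot.current_tcp_pos())
robot.move_linear([t[0],t[1],t[2]+100],speed=100)
print(robot.current_contact_force())
robot.move_ptp([330,-380,220],[np.pi,0,.3])
T=robot.get_image("top")["img"];S=robot.get_image("side")["img"]
t=cv2.resize(T[130:265,215:365],None,fx=2.6,fy=2.6,interpolation=cv2.INTER_CUBIC)
s=cv2.resize(S[170:305,230:360],None,fx=2.6,fy=2.6,interpolation=cv2.INTER_CUBIC)
cv2.imwrite("pics/c9.png",np.hstack([t,s]));print(robot.current_t())
E
```

```text
eff6 0.24410471320152283
[-0.23137122  0.06553174 -0.06599476]
51.975
```

View pics/c9.png

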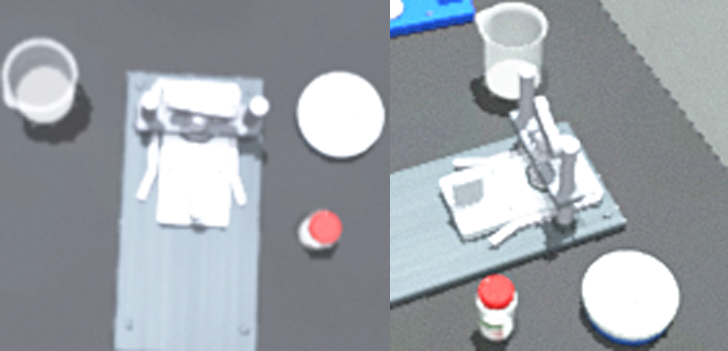

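The holder is home, with its rear edge at (195,225) in the crop. The wings now lie across, along the line between the posts, which fits a turn of about 4.85 rad. The beaker (40,85), vial (322,228) and box (340,113) have not moved, and nothing is held.

```bash
python3 -c "
from bench import robot
print(robot.hand_in())"
```

```text
the job is handed in; nothing more can be done
None
```

The job is handed in with no verdict returned: the holder is home and released, the screw is nipped up about 0.55–0.6 rad past first touch (my estimate is 25 N on the disc), and the beaker, vial and box stand where they were.

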